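Stack the vitamin things on the pull-out stand and put it away

TASK

Pull the stand's carriage fully out from under the wire bridge, and stack everything of this set that is on the ledge - vitamin organizer, tea tin, soap carton, balm tin, drops jar (four or five of them are there) - upright in one centred pile on its platform, the widest base at the bottom and each next one smaller. With the whole pile standing on the pulled-out carriage, push it fully home to its stop under the bridge without upsetting the pile. Leave the tumbler, mug and saucer where they stand.

Things in the scene. Friction and masses are not known exactly. Their poses are not given: they have to be found in the camera images.
- carriage (a joint): travel of the white carriage on its two aluminium rails, m: 0 = fully home against the far stop, under the wire bridge; 0.14 = fully pulled out towards the robot against the near stop. It slides stiffly (about 3 N plus drag) and stays where it is left.
- pad (a point): centre of the carriage's flat rubber-topped platform (170 mm along x, 150 mm along y), on its upper face, 32 mm above the ledge. x points along the rails away from the robot (home direction), y to the side, z up; moves with the carriage.
- track: fixed rails and wire bridge; origin on the ledge below the pad's place when fully out, axes as the pad's. Bridge: two steel hoops at x = 120 and 200 mm, legs at y = +-105 mm, joined by wires on top, underside 258 mm above the ledge. The pad's home place (x = 140 mm) is under it, so nothing can be set down there from above.
- grip (a point): the carriage's upright grip, a white post 22 mm (x) by 18 mm (y) standing 45 mm above its tongue, 130 mm from the pad's centre on the robot's side; this point is on its axis, 15 mm below its top (top about 75 mm above the ledge). Same axes as the pad. It is always clear of the wire bridge.
- organizer: weekly vitamin organizer, white plastic bar with seven clear hinged lids (all shut, flat top): 154 mm (x) by 64 mm (y) by 30 mm high; origin at the centre of its underside, z up
- tea_tin: rectangular steel tea tin with flat hinged lid, shut: 124 mm (x) by 58 mm (y) by 46 mm high; origin at the centre of its underside, z up
- soap_box: brown cardboard soap carton: 96 mm (x) by 52 mm (y) by 34 mm high; origin at the centre of its underside, z up
- balm_tin: round aluminium balm tin, 46 mm across, 24 mm high, flat top; origin at the centre of its underside, z up
- drops_jar: small amber round jar with white cap, 36 mm across, 40 mm high, flat top; origin at the centre of its underside, z up
- teaspoon: steel teaspoon lying on the ledge, 140 mm long along x; not part of the job
- tumbler: glass tumbler, 68 mm across, 100 mm high, origin at the centre of its underside, z up; not part of the job
- mug: white ceramic mug, 80 mm across, 92 mm high, origin at the centre of its underside, z up; not part of the job
- dish: low blue ceramic saucer, 110 mm across, 22 mm high, origin at the centre of its underside, z up; not part of the job

How it is judged (in metres and radians):
On the way, in this order (a step that is already met when the one before it is completed fails the run):
1. the carriage is pulled fully out (value of joint carriage above 0.132 m), for 0.2 s.
2. all the things present stand in one pile on the pulled-out carriage, widest lowest (value of joint carriage above 0.128 m and horizontal distance between each of organizer, tea_tin, soap_box, balm_tin, drops_jar and pad below 0.02 m and z of each of organizer, tea_tin, soap_box, balm_tin, drops_jar in the frame of pad above -0.006 m and angle between each of organizer, tea_tin, soap_box, balm_tin, drops_jar's own z axis and vertical below 0.12 rad and linear speed of each of organizer, tea_tin, soap_box, balm_tin, drops_jar below 0.03 m/s and z of each of tea_tin, soap_box, balm_tin, drops_jar in the frame of organizer above 0.022 m and z of each of soap_box, balm_tin, drops_jar in the frame of tea_tin above 0.038 m and z of each of balm_tin, drops_jar in the frame of soap_box above 0.026 m and z of drops_jar in the frame of balm_tin above 0.016 m), for 0.3 s.
At the end, for the whole second after the job is handed in: The carriage is home (within 6 mm of its stop). Every thing of the set present stands upright (within 7 degrees), at rest, its centre within 20 mm (horizontally) of the platform centre, each above all that are wider: organizer, tea tin, soap carton, balm tin, drops jar, from the bottom up (value of joint carriage below 0.006 m and horizontal distance between each of organizer, tea_tin, soap_box, balm_tin, drops_jar and pad below 0.02 m and z of each of organizer, tea_tin, soap_box, balm_tin, drops_jar in the frame of pad above -0.006 m and angle between each of organizer, tea_tin, soap_box, balm_tin, drops_jar's own z axis and vertical below 0.12 rad and linear speed of each of organizer, tea_tin, soap_box, balm_tin, drops_jar below 0.03 m/s and z of each of tea_tin, soap_box, balm_tin, drops_jar in the frame of organizer above 0.022 m and z of each of soap_box, balm_tin, drops_jar in the frame of tea_tin above 0.038 m and z of each of balm_tin, drops_jar in the frame of soap_box above 0.026 m and z of drops_jar in the frame of balm_tin above 0.016 m); the robot touches nothing.
It fails at once if the tumbler is knocked over or shifted by more than 50 mm (distance of tumbler from where it was at the start of the episode above 0.05 m or angle between tumbler's own z axis and vertical above 0.6 rad).
It fails at once if the mug is knocked over or shifted by more than 50 mm (distance of mug from where it was at the start of the episode above 0.05 m or angle between mug's own z axis and vertical above 0.6 rad).
It fails at once if the dish is knocked over or shifted by more than 50 mm (distance of dish from where it was at the start of the episode above 0.05 m or angle between dish's own z axis and vertical above 0.6 rad).
Of organizer, tea_tin, soap_box, balm_tin, drops_jar only 4 to 5 are there at a start; the rules pass over those that are not, and their reading is None.
At some moment in a run one of organizer may be knocked a few centimetres aside while the robot is not near it.
It also fails if it takes over 210 s, if anything falls off the work surface, if the arm or the gripper's body presses on something with over 40 N, if the wrist force passes 120 N, or if a joint passes its speed limit or range.

ROBOT

A 6-joint arm with a two-finger parallel gripper is mounted at the origin on the work surface. World frame = base frame: x ahead of the robot, y to its left, z up, the work surface at z = 0. Lengths are in m, angles in degrees, forces in N, time in s.
With the tool pointing down it reaches from about 0.3 to 0.75 m from the base axis. Payload 8.5 kg.
Tool frame: the origin (TCP) lies at the very end of the fingers, on their centre line; the grasp point (between the pads) lies 19 mm behind it; z points along the fingers, y is the line along which they close (so a half turn about z gives the same grasp; the last joint's range is limited). The gripper opens to 85 mm and grips with 20 to 120 N. Pads are 22 mm wide; open, the fingers measure 114 mm over their backs; the gripper's body (76 mm by 85 mm) begins 54 mm behind the grasp point. The pads swing forward as they close: fully open they stand 13 mm farther back than shut.
Start: joints at [-86.935, 21.807, 74.336, -0, 83.858, -12.336], TCP at [0.146, -0.53, 0.231] pointing down, gripper open.
Joint ranges: [-178.18, 178.18], [-50.72, 133.34], [12.68, 142.11], [-81.47, 261.47], [9.98, 163.14], [-165.26, 165.26]. Speed limits (degrees/s): [136.94, 136.94, 180, 180, 180, 180].

INTERFACE

Orientations are given as a 3x3 rotation matrix whose columns are the frame's x, y, z axes.
In Python, from rig import observe, cams, ticket gives the robot as it stands.
- The arm moves only by the tool move_arm, never from a script. Its arguments are lists of equal length, an entry for each row: "jaw": the finger opening in cm, from 0 to 8.54; "dp": the shift along the tool's x, y, z in cm, a list of three; "turn": the turn, a rotation vector about the tool's x, y, z in rad, a list of three. In form: {"jaw": [jaw, ...], "dp": [[tx, ty, tz], ...], "turn": [[wx, wy, wz], ...]}. A call has 1 to 12 rows; each row shifts and turns the commanded pose from where the row before left it, along the tool's axes as they then stand; what a row does not reach is not made up. A row lasts 1/12 s, in which the tool goes at most 41.7 mm and 7.16 degrees, less where a joint would pass 70% of its speed; a pose out of reach is approached as far as the arm can. A call is refused whole if a number of a shift passes 4.17 or a number of a turn 0.125, either way. A call with a gripper value outside its range is refused whole. The fingers move at their own pace and stop on an object; "force" is the grip in N (left out, the last holds). Time passes only in rows, so rows that do not move let the fingers close. It gives the time, the measured TCP pose, the force, the opening and the grip force at its end, in the units of the state.
- observe(): the state, without advancing time (a new reading comes with each control period).
- cams.get_image(name): name is "scene" or "top"; returns (picture, depth): 480x640x3 uint8, red, green, blue; 480x640 float32, m along the optical axis (not along the pixel's ray), 0 where there is no reading.
- cams.calibration(name): a dict with "vertical_fov" (degrees; the focal length in pixels is half the picture's height over the tangent of half this angle, whatever the lens; pixels are square), "cx", "cy" (the principal point, pixels), "view" (4x4, takes a point from world to camera coordinates). Camera axes: x right, y up, looking along -z (the intrinsics and any distortion apply to the point x, -y, -z); pixel columns grow to the right and rows downward; lengths in m; the calibration is good to about 2 mm. A picture is of the moment at which its call begins. calibration takes no time and is no camera call.
- ticket.close_job(): hands the job in; it is judged then, once.
Trained networks look in the newest picture that a camera, given by its name, has taken for a name from the list of things; names that differ only in an ending like _2 or _b are one class to them, and where a whole thing is asked for, a point or a joint stands for the part that bears it (a point fixed in the world has none). Each returns a list of dicts, best first, with "p" (0 to 1); they miss things now and then, are a little off and sometimes report something else, mostly with a low value. They report only what shows in the picture. A call takes as long as a camera call.
- cams.spot_in(camera, query): "box" ([centre column, centre row, width, height] as shares, 0 to 1, of the picture: columns of its width, rows of its height, round what is visible of it).
- cams.outline_of(camera, query): "mask" (480x640 bool, what is visible of it) and "box" ([centre column, centre row, width, height] as shares, 0 to 1, of the picture: columns of its width, rows of its height, round what is visible of it).
- cams.mark_of(camera, query): "location" ([column, row] as shares, 0 to 1, of the picture: columns of its width, rows of its height: a listed point, or the origin of a listed thing).
The state is a dict: "time_s": time; "q": joint angles; "qvel": joint speeds; "joint_efforts": joint torques, N m; "position": TCP position; "tool_rot": TCP orientation; "ft_force": force on the tool from outside, world axes, zero at the start; "wrist_torque": the same for the moment, N m; "grip_width": finger opening in m; "gripper_force": force on a finger pad.
Only numpy, scipy, OpenCV 4.12 (cv2) and the standard library are available. Lean on these libraries where they do the work, as an engineer would, in place of code of your own. Each camera call takes 0.05 s, during which the arm holds its last target. There are 200 camera calls.

## Working session

There is one attempt and no reset: what is moved stays moved. The work goes in short steps, Python scripts to look and compute and a tool call to move; the robot and the scene stay as the last step left them, time stands still between calls to the robot, and variables do not carry over. Pictures are saved under pics/ and viewed, at most 14 in all, crops included, and the job is handed in when it is done.

Besides the shell and the picture viewer there is one more tool, called after "Call:" as name(argument=value, ...), one argument or row to a line, values as JSON. move_arm: Moves the arm, as the interface text tells. Its arguments: {"type":"object","properties":{"jaw":{"type":"array","items":{"type":"number"}},"dp":{"type":"array","items":{"type":"array","items":{"type":"number"}}},"turn":{"type":"array","items":{"type":"array","items":{"type":"number"}}},"force":{"type":"number"}},"required":["jaw","dp","turn"]}

```bash
mkdir -p pics; ls
cat > h.py <<'E'
import numpy as np, cv2
from rig import observe, cams, ticket
def snap(n,f=None):
    im,d=cams.get_image(n)
    if f: cv2.imwrite('pics/'+f,im[:,:,::-1])
    return im,d
def cal(n):
    c=cams.calibration(n); f=240/np.tan(np.radians(c['vertical_fov'])/2)
    return c,f,np.linalg.inv(np.array(c['view']))
def pts(n,d,mask):
    c,f,T=cal(n); v,u=np.nonzero(mask&(d>0)); z=d[v,u]
    P=np.c_[(u-c['cx'])/f*z,-(v-c['cy'])/f*z,-z,np.ones_like(z)]
    return (P@T.T)[:,:3]
def rect(P):
    r=cv2.minAreaRect((P[:,:2]*1000).astype(np.float32)); return np.round(r[0],1),np.round(r[1],1),round(r[2],1)
E
python3 - <<'E'
from h import *
s=observe(); print(s['position'],s['tool_rot'],s['time_s'])
for n in('scene','top'):
    im,d=snap(n,n+'0.png'); print(n,cams.calibration(n))
    for q in ['organizer','tea_tin','soap_box','balm_tin','drops_jar','teaspoon','tumbler','mug','dish','pad']:
        for o in cams.outline_of(n,q)[:2]:
            P=pts(n,d,o['mask'])
            if len(P)<10: print(q,o['p'],'few');continue
            zt=np.percentile(P[:,2],90); Q=P[P[:,2]>zt-.008]
            print(q,round(o['p'],2),np.round(np.array(o['box'])*[640,480,640,480]),'n',len(P),'ztop',round(zt,3),rect(Q))
E
```

```text
pics
[ 0.14604076 -0.52995024  0.23070606] [[ 9.64089839e-01  2.65576311e-01 -7.19415107e-05]
 [ 2.65576123e-01 -9.64088757e-01  1.48015986e-03]
 [ 3.23737394e-04 -1.44611303e-03 -9.99998902e-01]] 0.0
scene {'vertical_fov': 49.78122405602107, 'cx': 316.69131418068713, 'cy': 242.0364351137533, 'view': array([[-0.30044217,  0.95368413,  0.01486872,  0.14384887],
       [-0.80017472, -0.26050438,  0.54023873,  0.33438288],
       [ 0.51909047,  0.15041292,  0.84138044, -1.46195751],
       [ 0.        ,  0.        ,  0.        ,  1.        ]])}
organizer 0.73 [489. 293.  35.  68.] n 2084 ztop 0.031 (array([443.9, 393.7]), array([156.3,  64.5]), 6.3)
tea_tin 0.94 [428. 356.  42.  66.] n 1924 ztop 0.048 (array([636.1, 289.8]), array([124.9,  58.5]), 3.8)
tea_tin 0.47 [276. 302.  88. 109.] n 4701 ztop 0.035 (array([627.8, -24.1]), array([267.6, 177.2]), 1.5)
drops_jar 0.81 [425. 286.  20.  18.] n 293 ztop 0.041 (array([466.8, 247.2]), array([33.7, 32.8]), 12.3)
teaspoon 0.95 [170. 207.  47.  41.] n 506 ztop 0.018 (array([ 444.7, -399.8]), array([ 49.5, 135.8]), 87.2)
teaspoon 0.48 [173. 27
[... 1483 characters left out ...]
331. 203.  58.  79.] n 3489 ztop 0.037 (array([609.7, -39.7]), array([228.5, 149.8]), 0.7)
tumbler 0.59 [181. 333.  34.  27.] n 742 ztop 0.1 (array([258.9, 351. ]), array([66. , 65.6]), 38.7)
mug 0.95 [144. 210.  48.  37.] n 1206 ztop 0.091 (array([577.3, 457.3]), array([79.2, 79.1]), 71.3)
mug 0.56 [462. 263.  23.  47.] n 449 ztop 0.021 (array([ 444.3, -396.5]), array([ 47.1, 139.2]), 79.0)
dish 0.71 [496. 212.  37.  38.] n 1157 ztop 0.023 (array([ 589.5, -499.6]), array([107.3, 106.4]), 63.9)
pad 0.55 [332. 202.  55.  81.] n 3546 ztop 0.037 (array([609.7, -39.7]), array([228.5, 149.8]), 0.8)
pad 0.36 [212. 191.  22.  50.] n 1113 ztop 0.05 (array([635.5, 287.8]), array([124.2,  58.5]), 4.0)
```

View pics/top0.png

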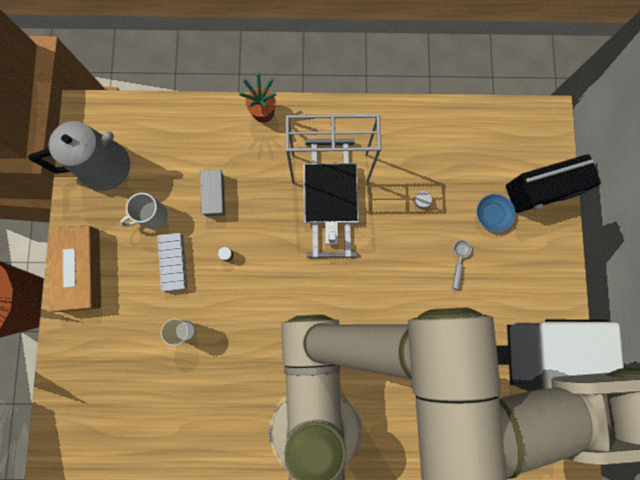

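View pics/scene0.png

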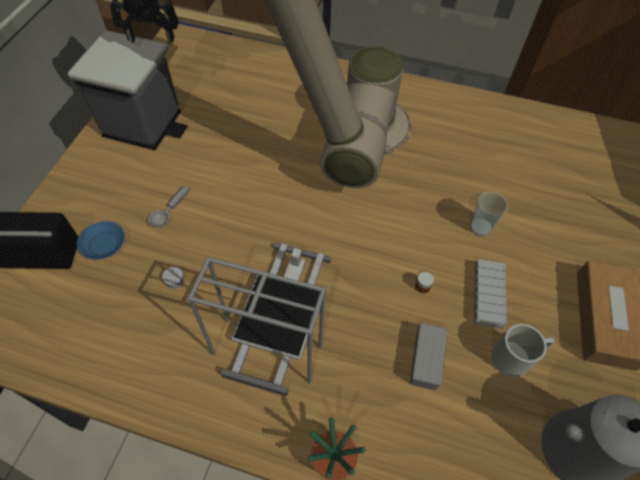

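The top view shows carriage (pad near 331,193, grip near 331,232), tea tin (212,192), organizer (172,262), jar (225,253) and balm tin (424,200). No soap carton turned up. Next: measure the carriage precisely and recheck for the soap.

Run:
```python
from h import *
for n in('top','scene'):
    im,d=snap(n)
    print(n,'soap',[(round(o['p'],2),np.round(np.array(o['box'])*[640,480,640,480])) for o in cams.spot_in(n,'soap_box')][:2])
    P=pts(n,d,np.ones((480,640),bool)); C=im[d>0].astype(int)
    r=(abs(P[:,1]+.03)<.12)&(P[:,0]>.35)&(P[:,0]<.9)
    pad=r&(abs(P[:,2]-.033)<.008)&(C.max(1)<50); print('pad',pad.sum(),rect(P[pad]),np.median(P[pad],0))
    g=r&(P[:,2]>.06)&(P[:,2]<.09)&(P[:,0]<.57); print('grip',g.sum(),rect(P[g]),P[g].mean(0)) 
    b=r&(P[:,2]>.245)&(P[:,2]<.29); print('bridge',b.sum(),rect(P[b]))
    ra=r&(P[:,2]>.004)&(P[:,2]<.022); print('low',rect(P[ra]))
    for q in('pad','grip'):
        c,f,T=cal(n)
        for o in cams.mark_of(n,q)[:1]:
            u,v=np.array(o['location'])*[640,480]; ray=T[:3,:3]@[(u-c['cx'])/f,-(v-c['cy'])/f,-1]
            z=.032 if q=='pad' else .06
            print(q,o['p'],T[:3,3]+ray*(z-T[2,3])/ray[2])
```

```text
top soap [(0.52, array([462., 262.,  21.,  51.]))]
pad 2777 (array([638.4, -37.8]), array([158.8, 140.6]), 1.1) [ 0.63742831 -0.03690346  0.03341855]
grip 57 (array([509.1, -41.2]), array([19.7, 16.1]), 0.5) [ 0.50897195 -0.04104128  0.07477359]
bridge 1255 (array([716.9, -37.1]), array([ 90.5, 217.5]), 1.2)
low (array([624.5, -30. ]), array([239.2, 549.1]), 90.0)
pad 0.73 [ 0.63920919 -0.04221815  0.032     ]
grip 0.96 [ 0.51340548 -0.03798449  0.06      ]
scene soap []
pad 3360 (array([641.7, -52.3]), array([155.8, 172.9]), 0.4) [ 0.64687481 -0.0324671   0.03142337]
grip 99 (array([511. , -39.9]), array([21.8, 18.6]), 5.4) [ 0.51258257 -0.03919483  0.07124368]
bridge 2194 (array([716.7, -35.6]), array([ 90. , 217.7]), 1.3)
low (array([622.9, -29.3]), array([545.8, 233.7]), 0.4)
pad 0.93 [ 0.63951189 -0.03314513  0.032     ]
grip 0.91 [ 0.50316713 -0.0384472   0.06      ]
```

Call:
move_arm(
  jaw=[6,6,6,6,6,6,6,6,6,6,6,6],
  dp=[
    [0,0,0],
    [0,0,0],
    [1.2,-1.5,0],
    [2.4,-3.1,0],
    [2.4,-3.1,0],
    [2.4,-3.1,0],
    [2.4,-3.1,0],
    [2.4,-3.1,0],
    [2.4,-3.1,0],
    [2.4,-3.1,0],
    [2.4,-3.1,0],
    [2.4,-3.1,0],
  ],
  turn=[
    [0,0,0.124],
    [0,0,0.124],
    [0,0,0],
    [0,0,0],
    [0,0,0],
    [0,0,0],
    [0,0,0],
    [0,0,0],
    [0,0,0],
    [0,0,0],
    [0,0,0],
    [0,0,0],
  ],
  force=40,
)

```text
time_s: 2.5
position: [0.3687, -0.2299, 0.2316]
tool_rot: [[1.0, 0.021, 0.0], [0.021, -1.0, -0.0], [0.0, 0.001, -1.0]]
ft_force: [1.2, -1.2, 0.1]
grip_width: 0.0604
gripper_force: 0.0
```

```bash
cat > to.py <<'E'
import sys
from h import *
# usage: to.py x y z yaw(deg): tool shift (cm) after the turn, and turn about tool z (rad)
x,y,z,w=map(float,sys.argv[1:5]); s=observe(); R=np.array(s['tool_rot']); p=np.array(s['position'])
yaw=np.degrees(np.arctan2(R[1,0],R[0,0])); a=np.radians(w); d=np.array([x,y,z])-p
print('t',s['time_s'],'p',np.round(p,4),'yaw',round(yaw,2),'tilt',np.round(R[:2,2],4),'q',np.round(s['q'],0),'F',np.round(s['ft_force'],1),'w',s['grip_width'])
print('dp cm',np.round(100*np.array([np.cos(a)*d[0]+np.sin(a)*d[1],np.sin(a)*d[0]-np.cos(a)*d[1],-d[2]]),2),'turn',round(np.radians(yaw-w),3))
E
python3 to.py .510 -.041 .12 1.2
```

```text
t 2.5 p [ 0.3687 -0.2299  0.2316] yaw 1.18 tilt [ 0.0005 -0.0005] q [-48.  10.  91.   0.  79.  41.] F [ 1.2 -1.2  0.1] w 0.06041454006683151
dp cm [ 14.53 -18.59  11.16] turn -0.0
```

Call:
move_arm(
  jaw=[6,6,6,6,6,6,6,6,6,6],
  dp=[
    [2.0,-2.6,1],
    [2.3,-3,2],
    [2.3,-3,2],
    [2.3,-3,2],
    [2.3,-3,2],
    [2.3,-3,1.2],
    [1.0,-1.0,1],
    [0,0,0],
    [0,0,0],
    [0,0,0],
  ],
  turn=[
    [0,0,0],
    [0,0,0],
    [0,0,0],
    [0,0,0],
    [0,0,0],
    [0,0,0],
    [0,0,0],
    [0,0,0],
    [0,0,0],
    [0,0,0],
  ],
)

```text
time_s: 3.33
position: [0.5065, -0.0464, 0.1219]
tool_rot: [[1.0, 0.02, 0.0], [0.02, -1.0, -0.0], [0.0, 0.0, -1.0]]
ft_force: [-0.3, 0.3, -0.1]
grip_width: 0.0601
gripper_force: 0.0
```

```bash
python3 to.py .511 -.041 .042 1.2
```

```text
t 3.3333 p [ 0.5065 -0.0464  0.1219] yaw 1.17 tilt [ 0.0004 -0.0004] q [-19.  24.  91.  -0.  65.  70.] F [-0.3  0.3 -0.1] w 0.06008446007997493
dp cm [ 0.46 -0.53  7.99] turn -0.001
```

Call:
move_arm(
  jaw=[6,6,6,6,6,1,1,1,1,1,1,1],
  dp=[
    [0.4,-0.5,1.5],
    [0,0,2],
    [0,0,2],
    [0,0,1.5],
    [0,0,1],
    [0,0,0],
    [0,0,0],
    [0,0,0],
    [0,0,0],
    [0,0,0],
    [0,0,0],
    [0,0,0],
  ],
  turn=[
    [0,0,0],
    [0,0,0],
    [0,0,0],
    [0,0,0],
    [0,0,0],
    [0,0,0],
    [0,0,0],
    [0,0,0],
    [0,0,0],
    [0,0,0],
    [0,0,0],
    [0,0,0],
  ],
)

```text
time_s: 4.33
position: [0.5109, -0.0398, 0.0428]
tool_rot: [[1.0, 0.02, 0.002], [0.02, -1.0, 0.001], [0.002, -0.001, -1.0]]
ft_force: [-0.6, 8.5, 5.6]
grip_width: 0.0177
gripper_force: 41.6
```

Call:
move_arm(
  jaw=[1,1,1,1,1,1,1,1,1,1],
  dp=[
    [-0.5,0,0],
    [-1,0,0],
    [-1,0,0],
    [-1,0,0],
    [-1,0,0],
    [-1,0,0],
    [-1,0,0],
    [-1,0,0],
    [-0.4,0,0],
    [0,0,0],
  ],
  turn=[
    [0,0,0],
    [0,0,0],
    [0,0,0],
    [0,0,0],
    [0,0,0],
    [0,0,0],
    [0,0,0],
    [0,0,0],
    [0,0,0],
    [0,0,0],
  ],
)

```text
time_s: 5.17
position: [0.431, -0.0415, 0.0427]
tool_rot: [[1.0, 0.02, 0.001], [0.02, -1.0, 0.001], [0.001, -0.001, -1.0]]
ft_force: [-3.0, 8.3, 10.7]
grip_width: 0.0177
gripper_force: 42.3
```

Call:
move_arm(
  jaw=[1,1,1,1,1],
  dp=[
    [-0.2,0,0],
    [-0.2,0,0],
    [-0.2,0,0],
    [0,0,0],
    [0,0,0],
  ],
  turn=[
    [0,0,0],
    [0,0,0],
    [0,0,0],
    [0,0,0],
    [0,0,0],
  ],
)

```text
time_s: 5.58
position: [0.4282, -0.0417, 0.0428]
tool_rot: [[1.0, 0.019, 0.007], [0.019, -1.0, 0.001], [0.007, -0.001, -1.0]]
ft_force: [12.6, 14.4, -1.2]
grip_width: 0.0174
gripper_force: 40.8
```

Call:
move_arm(
  jaw=[4,4,4,8.5,8.5,8.5,8.5,8.5],
  dp=[
    [0,0,0],
    [0,0,0],
    [0,0,0],
    [0,0,-2],
    [0,0,-4],
    [0,0,-4],
    [0,-2,-2],
    [0,-3,0],
  ],
  turn=[
    [0,0,0],
    [0,0,0],
    [0,0,0],
    [0,0,0],
    [0,0,0],
    [0,0,0],
    [0,0,0],
    [0,0,0],
  ],
)

```text
time_s: 6.25
position: [0.4267, 0.0061, 0.1658]
tool_rot: [[1.0, 0.017, 0.009], [0.017, -1.0, -0.003], [0.009, 0.003, -1.0]]
ft_force: [0.9, -0.6, -0.2]
grip_width: 0.0848
gripper_force: 0.0
```

```bash
cat > look.py <<'E'
import sys
from h import *
Z=dict(organizer=.030,tea_tin=.046,soap_box=.034,balm_tin=.024,drops_jar=.040)
def look(n,items,f=None,zb=0):
    im,d=snap(n,f)
    P0=pts(n,d,np.ones((480,640),bool)); C=im[d>0].astype(int)
    r=(abs(P0[:,1]+.03)<.12)&(P0[:,0]>.35)&(P0[:,0]<.9)
    g=r&(P0[:,2]>.06)&(P0[:,2]<.082)&(P0[:,0]<.57)&(C.min(1)>60)
    pad=r&(abs(P0[:,2]-.033)<.008)&(C.max(1)<50)
    if g.sum()>10: print(n,'grip',rect(P0[g]))
    if pad.sum()>500: print(n,'pad',rect(P0[pad]))
    for q in items:
        for o in cams.outline_of(n,q)[:1]:
            P=pts(n,d,o['mask'])
            if len(P)<10: continue
            zt=np.percentile(P[:,2],85); Q=P[abs(P[:,2]-zt)<.006]
            print(n,q,round(o['p'],2),'ztop',round(zt,3),rect(Q))
if __name__=='__main__':
    for n in('top','scene'): look(n,sys.argv[2:],n+sys.argv[1]+'.png')
E
python3 look.py 1 organizer tea_tin; python3 to.py .4436 .393 .1 6.8
```

```text
top pad (array([556.6, -40.4]), array([160.8, 138.6]), 1.3)
top organizer 0.7 ztop 0.033 (array([443.4, 391.6]), array([152.3,  65.1]), 7.4)
top tea_tin 0.94 ztop 0.05 (array([634.8, 287.6]), array([124.8,  58.9]), 4.8)
scene grip (array([428. , -41.9]), array([24.7, 18.4]), 1.9)
scene pad (array([555.8, -38.8]), array([161.5, 141.9]), 1.2)
scene organizer 0.75 ztop 0.031 (array([444.3, 393.7]), array([155. ,  63.9]), 6.8)
scene tea_tin 0.97 ztop 0.047 (array([636. , 289.5]), array([124.6,  58.4]), 3.9)
t 6.55 p [0.4245 0.007  0.1612] yaw 1.16 tilt [-0.0006 -0.0001] q [-15.  14. 100.  -0.  67.  74.] F [-0.1  0.2  0. ] w 0.08535896142801219
dp cm [  6.47 -38.1    6.12] turn -0.098
```

Call:
move_arm(
  jaw=[8.5,8.5,8.5,8.5,8.5,8.5,8.5,8.5,8.5,8.5,8.5,8.5],
  dp=[
    [0,-2,0],
    [0.6,-4,0],
    [0.6,-4,0],
    [0.6,-4,0],
    [0.6,-4,0],
    [0.6,-4,0],
    [0.6,-4,0],
    [0.6,-4,0],
    [0.6,-4,0],
    [0.6,-2,3],
    [1.0,-2.1,3],
    [0,0,0],
  ],
  turn=[
    [0,0,-0.1],
    [0,0,0],
    [0,0,0],
    [0,0,0],
    [0,0,0],
    [0,0,0],
    [0,0,0],
    [0,0,0],
    [0,0,0],
    [0,0,0],
    [0,0,0],
    [0,0,0],
  ],
)

```text
time_s: 7.55
position: [0.4431, 0.3946, 0.0947]
tool_rot: [[0.993, 0.122, -0.008], [0.122, -0.993, -0.004], [-0.009, 0.003, -1.0]]
ft_force: [-0.6, -1.2, -0.9]
grip_width: 0.0852
gripper_force: 0.0
```

```bash
python3 look.py 2 organizer; python3 to.py .444 .3935 .003 6.8
```

```text
top grip (array([426.6, -44.1]), array([15.9, 20.2]), 89.9)
top pad (array([556.5, -40.8]), array([161.1, 139.7]), 0.9)
top organizer 0.58 ztop 0.033 (array([444.3, 387.6]), array([154.4,  61.7]), 11.4)
scene grip (array([428.4, -41.8]), array([23.4, 17.6]), 1.7)
scene pad (array([555.7, -39.5]), array([161.7, 141.7]), 2.3)
scene organizer 0.69 ztop 0.031 (array([443.4, 393.5]), array([156.9,  63.6]), 6.6)
t 7.75 p [0.445  0.3928 0.1024] yaw 6.85 tilt [0.0011 0.0004] q [ 30.  33.  78.  -0.  69. 113.] F [-0.2 -0.9  1.4] w 0.08469408260011684
dp cm [-0.09 -0.08  9.94] turn 0.001
```

Call:
move_arm(
  jaw=[8.5,8.5,8.5,8.5,8.5,8.5,6,6,6,6,6,6],
  dp=[
    [0,0,2],
    [0,0,2.5],
    [0,0,2.5],
    [0,0,1.9],
    [0,0,1],
    [0,0,0],
    [0,0,0],
    [0,0,0],
    [0,0,0],
    [0,0,0],
    [0,0,0],
    [0,0,0],
  ],
  turn=[
    [0,0,0],
    [0,0,0],
    [0,0,0],
    [0,0,0],
    [0,0,0],
    [0,0,0],
    [0,0,0],
    [0,0,0],
    [0,0,0],
    [0,0,0],
    [0,0,0],
    [0,0,0],
  ],
  force=40,
)

```text
time_s: 8.75
position: [0.4452, 0.394, 0.0044]
tool_rot: [[0.993, 0.12, 0.003], [0.12, -0.993, 0.002], [0.003, -0.001, -1.0]]
ft_force: [0.4, -1.7, 7.1]
grip_width: 0.0629
gripper_force: 45.5
```

Call:
move_arm(
  jaw=[6,6,6,6,6,6,6,6],
  dp=[
    [0,0,-0.5],
    [0,0,-1.5],
    [0,0,-2],
    [0,0,-2],
    [0,0,-2],
    [0,0,-2],
    [0,0,-1],
    [0,0,0],
  ],
  turn=[
    [0,0,0],
    [0,0,0],
    [0,0,0],
    [0,0,0],
    [0,0,0],
    [0,0,0],
    [0,0,0],
    [0,0,0],
  ],
)

```text
time_s: 9.42
position: [0.4449, 0.3942, 0.115]
tool_rot: [[0.993, 0.121, 0.004], [0.121, -0.993, 0.002], [0.004, -0.002, -1.0]]
ft_force: [-0.5, 0.3, -1.6]
grip_width: 0.063
gripper_force: 44.5
```

```bash
python3 look.py 3 organizer; python3 to.py .557 -.04 .11 1.2
```

```text
top grip (array([426.7, -44.2]), array([20.1, 16. ]), 0.5)
top pad (array([556.9, -40.2]), array([161.1, 139.1]), 1.3)
top organizer 0.84 ztop 0.143 (array([445.9, 370. ]), array([154.4,  37. ]), 13.3)
scene grip (array([428.4, -41.6]), array([22.7, 17.7]), 1.3)
scene pad (array([555.8, -39.2]), array([161. , 141.2]), 1.4)
scene organizer 0.73 ztop 0.138 (array([443. , 392.1]), array([154. ,  63.8]), 6.5)
t 9.6167 p [0.4436 0.3933 0.1111] yaw 6.92 tilt [-0.002  -0.0012] q [ 30.  32.  78.  -0.  70. 113.] F [-0.3 -0.7 -2.2] w 0.06301177502035502
dp cm [10.43 43.56  0.11] turn 0.1
```

View pics/scene3.png

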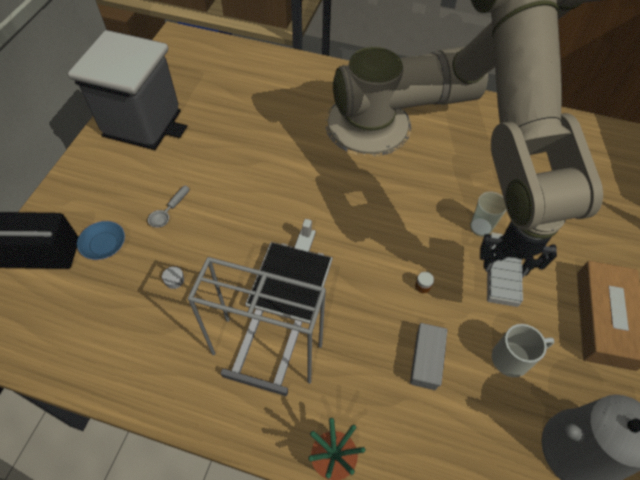

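Organizer is held level at about (505,280) in the scene picture; carriage is out with the pad at (290,275). Carrying it over.

Call:
move_arm(
  jaw=[6,6,6,6,6,6,6,6,6,6,6,6],
  dp=[
    [0.2,1,-0.5],
    [0.7,2.5,-1],
    [0.9,3.6,0],
    [0.9,3.6,0],
    [0.9,3.6,0],
    [0.9,3.6,0],
    [0.9,3.6,0],
    [0.9,3.6,0],
    [0.9,3.6,0],
    [0.9,3.6,0],
    [0.9,3.6,0],
    [0.9,3.6,0],
  ],
  turn=[
    [0,0,0.05],
    [0,0,0.05],
    [0,0,0],
    [0,0,0],
    [0,0,0],
    [0,0,0],
    [0,0,0],
    [0,0,0],
    [0,0,0],
    [0,0,0],
    [0,0,0],
    [0,0,0],
  ],
)

```text
time_s: 10.62
position: [0.5533, -0.0003, 0.1263]
tool_rot: [[1.0, 0.021, -0.002], [0.021, -1.0, 0.001], [-0.002, -0.001, -1.0]]
ft_force: [1.0, -0.2, -1.5]
grip_width: 0.0632
gripper_force: 44.5
```

Call:
move_arm(
  jaw=[6,6,6,6,6],
  dp=[
    [0.5,2.5,0],
    [0,1,1],
    [0,0.3,1],
    [0,0,0],
    [0,0,0],
  ],
  turn=[
    [0,0,0],
    [0,0,0],
    [0,0,0],
    [0,0,0],
    [0,0,0],
  ],
)

```text
time_s: 11.03
position: [0.5584, -0.0351, 0.1061]
tool_rot: [[1.0, 0.022, -0.003], [0.022, -1.0, 0.001], [-0.003, -0.001, -1.0]]
ft_force: [-0.1, 1.1, -1.1]
grip_width: 0.0631
gripper_force: 44.5
```

```bash
python3 to.py .5575 -.039 .0385 1.2
```

```text
t 11.0333 p [ 0.5584 -0.0351  0.1061] yaw 1.24 tilt [-0.0031  0.0012] q [-16.  30.  84.   0.  67.  73.] F [-0.1  1.1 -1.1] w 0.06306526469762812
dp cm [-0.1   0.39  6.76] turn 0.001
```

Call:
move_arm(
  jaw=[6,6,6,6,6,6,6,6],
  dp=[
    [-0.1,0.4,1.5],
    [0,0,2],
    [0,0,1.5],
    [0,0,1],
    [0,0,0.5],
    [0,0,0.2],
    [0,0,0],
    [0,0,0],
  ],
  turn=[
    [0,0,0],
    [0,0,0],
    [0,0,0],
    [0,0,0],
    [0,0,0],
    [0,0,0],
    [0,0,0],
    [0,0,0],
  ],
)

```text
time_s: 11.7
position: [0.5589, -0.0402, 0.0411]
tool_rot: [[1.0, 0.021, 0.001], [0.021, -1.0, -0.0], [0.001, 0.0, -1.0]]
ft_force: [0.1, -0.0, -1.1]
grip_width: 0.063
gripper_force: 44.6
```

Call:
move_arm(
  jaw=[6,6,6,6],
  dp=[
    [0,0,0.2],
    [0,0,0.2],
    [0,0,0],
    [0,0,0],
  ],
  turn=[
    [0,0,0],
    [0,0,0],
    [0,0,0],
    [0,0,0],
  ],
)

```text
time_s: 12.03
position: [0.5586, -0.0405, 0.0366]
tool_rot: [[1.0, 0.021, 0.0], [0.021, -1.0, -0.0], [0.0, 0.0, -1.0]]
ft_force: [1.0, -0.1, -0.8]
grip_width: 0.0633
gripper_force: 44.6
```

Call:
move_arm(
  jaw=[7,8,8.5,8.5,8.5,8.5,8.5,8.5,8.5,8.5,8.5,8.5],
  dp=[
    [0,0,0],
    [0,0,0],
    [0,0,0],
    [0,0,-1],
    [0,0,-3],
    [0,0,-4],
    [0,0,-4],
    [0,-2,-1],
    [0,-4,0],
    [0,-4,0],
    [0,-4,0],
    [0,-2,0],
  ],
  turn=[
    [0,0,0],
    [0,0,0],
    [0,0,0],
    [0,0,0],
    [0,0,0],
    [0,0,0],
    [0,0,0],
    [0,0,0],
    [0,0,0],
    [0,0,0],
    [0,0,0],
    [0,0,0],
  ],
)

```text
time_s: 13.03
position: [0.5544, 0.1232, 0.1675]
tool_rot: [[1.0, 0.023, 0.001], [0.023, -1.0, 0.001], [0.001, -0.001, -1.0]]
ft_force: [0.7, 0.5, 0.3]
grip_width: 0.0851
gripper_force: 0.0
```

```bash
python3 look.py 4 organizer tea_tin; python3 to.py .6355 .2895 .12 4
```

```text
top grip (array([493.1, -43.2]), array([153.7,  61.7]), 0.4)
top pad (array([556.8, -40.6]), array([161.7, 139.3]), 0.7)
top organizer 0.78 ztop 0.065 (array([556.8, -43. ]), array([154.1,  62.2]), 0.4)
top tea_tin 0.61 ztop 0.049 (array([634.9, 298.4]), array([124.8,  36.8]), 2.8)
scene grip (array([492.8, -41.9]), array([153.9,  62.7]), 0.8)
scene pad (array([555. , -39.4]), array([163.3, 142.5]), 1.6)
scene organizer 0.71 ztop 0.063 (array([557.1, -40.8]), array([154.5,  63.2]), 0.6)
scene tea_tin 0.96 ztop 0.047 (array([636.5, 289.6]), array([124.9,  58.6]), 4.3)
t 13.3333 p [0.5553 0.1185 0.1667] yaw 1.12 tilt [ 0.0003 -0.0002] q [ 0. 27. 78. -0. 76. 89.] F [0.3 0.  0.6] w 0.08478319896816597
dp cm [  9.2  -16.5    4.67] turn -0.05
```

Call:
move_arm(
  jaw=[8.5,8.5,8.5,8.5,8.5,8.5,8.5,8.5],
  dp=[
    [1.2,-2,0],
    [2,-3.5,0],
    [2,-3.5,0],
    [2,-3.5,1],
    [1.5,-3,2],
    [0.5,-1,1.7],
    [0,0,0],
    [0,0,0],
  ],
  turn=[
    [0,0,-0.05],
    [0,0,0],
    [0,0,0],
    [0,0,0],
    [0,0,0],
    [0,0,0],
    [0,0,0],
    [0,0,0],
  ],
)

```text
time_s: 14.0
position: [0.6363, 0.2888, 0.1185]
tool_rot: [[0.998, 0.07, -0.002], [0.07, -0.998, -0.001], [-0.002, 0.001, -1.0]]
ft_force: [0.3, 0.0, -0.7]
grip_width: 0.0854
gripper_force: 0.0
```

```bash
python3 to.py .636 .2895 .01 4.2
```

```text
t 14.0 p [0.6363 0.2888 0.1185] yaw 4.01 tilt [-0.0021 -0.0009] q [ 15.  42.  57.  -0.  82. 101.] F [ 0.3  0.  -0.7] w 0.08536425527449164
dp cm [-0.03 -0.07 10.85] turn -0.003
```

Call:
move_arm(
  jaw=[8.5,8.5,8.5,8.5,8.5,8.5,5.4,5.4,5.4,5.4,5.4,5.4],
  dp=[
    [0,0,2],
    [0,0,3],
    [0,0,3],
    [0,0,2],
    [0,0,0.9],
    [0,0,0],
    [0,0,0],
    [0,0,0],
    [0,0,0],
    [0,0,0],
    [0,0,0],
    [0,0,0],
  ],
  turn=[
    [0,0,0],
    [0,0,0],
    [0,0,0],
    [0,0,0],
    [0,0,0],
    [0,0,0],
    [0,0,0],
    [0,0,0],
    [0,0,0],
    [0,0,0],
    [0,0,0],
    [0,0,0],
  ],
  force=40,
)

```text
time_s: 15.0
position: [0.6375, 0.2901, 0.013]
tool_rot: [[0.998, 0.071, 0.004], [0.071, -0.998, 0.001], [0.004, -0.0, -1.0]]
ft_force: [-0.6, -1.3, 6.4]
grip_width: 0.0573
gripper_force: 44.6
```

Call:
move_arm(
  jaw=[5.4,5.4,5.4,5.4,5.4,5.4,5.4,5.4],
  dp=[
    [0,0,-0.5],
    [0,0,-1.5],
    [0,0,-3],
    [0,0,-3],
    [0,0,-3],
    [0,0,-2],
    [0,0,-1],
    [0,0,0],
  ],
  turn=[
    [0,0,0],
    [0,0,0],
    [0,0,0],
    [0,0,0],
    [0,0,0],
    [0,0,0],
    [0,0,0],
    [0,0,0],
  ],
)

```text
time_s: 15.67
position: [0.6369, 0.2904, 0.1533]
tool_rot: [[0.997, 0.071, 0.005], [0.071, -0.997, 0.001], [0.005, -0.001, -1.0]]
ft_force: [-0.0, 1.4, -1.5]
grip_width: 0.0571
gripper_force: 43.6
```

```bash
python3 look.py 5 organizer tea_tin; python3 to.py .557 -.04 .15 1.2
```

```text
top grip (array([493.1, -42.9]), array([153.8,  61.9]), 0.1)
top pad (array([556.1, -40.2]), array([160.9, 139.7]), 1.3)
top organizer 0.69 ztop 0.066 (array([556.9, -42.8]), array([153.2,  61.9]), 0.5)
scene grip (array([492.7, -42.7]), array([154.1,  62.8]), 1.5)
scene pad (array([554.3, -38.9]), array([163.4, 142.3]), 1.2)
scene organizer 0.75 ztop 0.063 (array([557.3, -40.8]), array([154.1,  63.3]), 1.2)
scene tea_tin 0.81 ztop 0.182 (array([635.3, 288.7]), array([123.8,  57.7]), 3.9)
t 15.9667 p [0.6358 0.29   0.1486] yaw 4.06 tilt [-0.0028 -0.0007] q [ 15.  40.  54.   0.  85. 101.] F [ 0.5 -0.4 -1.2] w 0.057181580196187846
dp cm [-8.57 32.82 -0.14] turn 0.05
```

Call:
move_arm(
  jaw=[5.4,5.4,5.4,5.4,5.4,5.4,5.4,5.4,5.4,5.4,5.4,5.4],
  dp=[
    [-0.4,1,0],
    [-0.7,2.6,0],
    [-0.9,3.4,0],
    [-0.9,3.4,0],
    [-0.9,3.4,0],
    [-0.9,3.4,0],
    [-0.9,3.4,0],
    [-0.9,3.4,0],
    [-0.9,3.4,0],
    [-0.9,3.4,0],
    [-0.3,1.3,1],
    [0,0,1],
  ],
  turn=[
    [0,0,0.05],
    [0,0,0],
    [0,0,0],
    [0,0,0],
    [0,0,0],
    [0,0,0],
    [0,0,0],
    [0,0,0],
    [0,0,0],
    [0,0,0],
    [0,0,0],
    [0,0,0],
  ],
)

```text
time_s: 16.97
position: [0.5571, -0.0358, 0.1299]
tool_rot: [[1.0, 0.017, 0.0], [0.017, -1.0, -0.001], [0.0, 0.001, -1.0]]
ft_force: [0.5, 0.4, -3.0]
grip_width: 0.0572
gripper_force: 43.6
```

Call:
move_arm(
  jaw=[5.4,5.4,5.4],
  dp=[
    [0,0,1],
    [0,0,0],
    [0,0,0],
  ],
  turn=[
    [0,0,0],
    [0,0,0],
    [0,0,0],
  ],
)

```text
time_s: 17.22
position: [0.5573, -0.0316, 0.1195]
tool_rot: [[1.0, 0.022, -0.002], [0.022, -1.0, 0.001], [-0.002, -0.001, -1.0]]
ft_force: [0.3, 0.9, -1.8]
grip_width: 0.0576
gripper_force: 43.5
```

```bash
python3 to.py .5575 -.041 .0765 1.2
```

```text
t 17.2167 p [ 0.5573 -0.0316  0.1195] yaw 1.28 tilt [-0.0018  0.0007] q [-15.  29.  83.   0.  69.  73.] F [ 0.3  0.9 -1.8] w 0.057637319218239544
dp cm [-0.    0.94  4.3 ] turn 0.001
```

Call:
move_arm(
  jaw=[5.4,5.4,5.4,5.4,5.4,5.4,5.4],
  dp=[
    [0,0.9,0.5],
    [0,0,1.5],
    [0,0,1.2],
    [0,0,0.7],
    [0,0,0.2],
    [0,0,0],
    [0,0,0],
  ],
  turn=[
    [0,0,0],
    [0,0,0],
    [0,0,0],
    [0,0,0],
    [0,0,0],
    [0,0,0],
    [0,0,0],
  ],
)

```text
time_s: 17.8
position: [0.5581, -0.0418, 0.0799]
tool_rot: [[1.0, 0.021, 0.001], [0.021, -1.0, -0.0], [0.001, 0.0, -1.0]]
ft_force: [-0.0, -0.8, -1.1]
grip_width: 0.0572
gripper_force: 43.6
```

Call:
move_arm(
  jaw=[5.4,5.4,5.4,5.4],
  dp=[
    [0,0,0.25],
    [0,0,0.2],
    [0,0,0],
    [0,0,0],
  ],
  turn=[
    [0,0,0],
    [0,0,0],
    [0,0,0],
    [0,0,0],
  ],
)

```text
time_s: 18.13
position: [0.5578, -0.0418, 0.0751]
tool_rot: [[1.0, 0.021, 0.001], [0.021, -1.0, -0.0], [0.001, 0.0, -1.0]]
ft_force: [0.6, 0.2, -0.8]
grip_width: 0.0573
gripper_force: 43.6
```

Call:
move_arm(
  jaw=[6.2,7,7,7,7,7,7,7,7,7,7,7],
  dp=[
    [0,0,0],
    [0,0,0],
    [0,0,0],
    [0,0,-1],
    [0,0,-3],
    [0,0,-4],
    [0,0,-2],
    [0,2,0],
    [1,4,0],
    [1,4,0],
    [1,4,0],
    [1,4,0],
  ],
  turn=[
    [0,0,0],
    [0,0,0],
    [0,0,0],
    [0,0,0],
    [0,0,0],
    [0,0,0],
    [0,0,0],
    [0,0,0],
    [0,0,0],
    [0,0,0],
    [0,0,0],
    [0,0,0],
  ],
)

```text
time_s: 19.13
position: [0.6016, -0.2227, 0.1761]
tool_rot: [[1.0, 0.021, 0.001], [0.021, -1.0, -0.0], [0.001, 0.0, -1.0]]
ft_force: [0.4, 0.5, 0.4]
grip_width: 0.0698
gripper_force: 0.0
```

```bash
python3 look.py 6 organizer tea_tin balm_tin drops_jar; python3 to.py .6245 -.297 .10 1.2
```

```text
top grip (array([512.8, -27.6]), array([105.6,  51.5]), 41.6)
top pad (array([556.1, -40.1]), array([160.5, 138.2]), 0.7)
top organizer 0.49 ztop 0.065 (array([529.3, -22.9]), array([132.3,  53.3]), 31.1)
top tea_tin 0.78 ztop 0.111 (array([554.8, -44.8]), array([122.7,  56.7]), 0.6)
top balm_tin 0.58 ztop 0.021 (array([ 589.8, -498.7]), array([105.2, 105.9]), 57.9)
top drops_jar 0.64 ztop 0.111 (array([554.8, -44.8]), array([122.7,  56.7]), 0.6)
scene grip (array([491.1, -23.1]), array([155.2,  23.9]), 14.9)
scene pad (array([555.7, -39.4]), array([160.8, 142. ]), 0.9)
scene organizer 0.78 ztop 0.063 (array([557.6, -39.6]), array([152.5,  62.8]), 0.2)
scene tea_tin 0.66 ztop 0.109 (array([556.3, -42.3]), array([124.8,  58.4]), 1.2)
scene balm_tin 0.83 ztop 0.025 (array([ 624.4, -295.8]), array([46.4, 42.6]), 48.5)
scene drops_jar 0.85 ztop 0.041 (array([466.2, 248. ]), array([33.1, 32.4]), 16.4)
t 19.6333 p [ 0.6014 -0.2198  0.1754] yaw 1.27 tilt [ 0.0003 -0.0001] q [-31.  33.  64.   0.  83.  58.] F [0.5 0.9 0.5] w 0.06970130822824866
dp cm [2.15 7.76 7.54] turn 0.001
```

View pics/scene6.png

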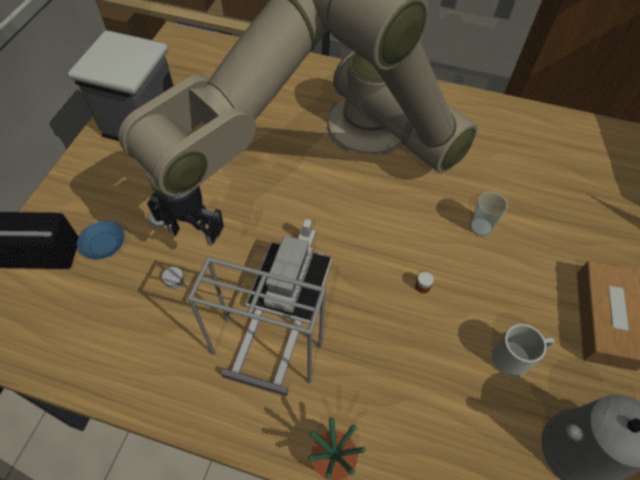

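Tin sits centred on the organizer (290,270); balm tin at (172,276), jar at (425,284). Fetch the balm tin.

Call:
move_arm(
  jaw=[7,7,7,7,7,7,7],
  dp=[
    [0.5,2,0.5],
    [0.8,3,2],
    [0.6,2,2.5],
    [0.2,0.7,2.5],
    [0,0,0],
    [0,0,0],
    [0,0,0],
  ],
  turn=[
    [0,0,0],
    [0,0,0],
    [0,0,0],
    [0,0,0],
    [0,0,0],
    [0,0,0],
    [0,0,0],
  ],
)

```text
time_s: 20.22
position: [0.6245, -0.2968, 0.1018]
tool_rot: [[1.0, 0.022, 0.002], [0.022, -1.0, -0.001], [0.002, 0.001, -1.0]]
ft_force: [0.1, -0.4, 0.1]
grip_width: 0.0702
gripper_force: 0.0
```

```bash
python3 to.py .6243 -.2965 .003 1.2
```

```text
t 20.2167 p [ 0.6245 -0.2968  0.1018] yaw 1.25 tilt [ 0.0018 -0.001 ] q [-35.  42.  60.   0.  78.  54.] F [ 0.1 -0.4  0.1] w 0.07015600155924588
dp cm [-0.02 -0.03  9.88] turn 0.001
```

Call:
move_arm(
  jaw=[7,7,7,7,7,7,4.2,4.2,4.2,4.2,4.2,4.2],
  dp=[
    [0,0,2],
    [0,0,2.5],
    [0,0,2.5],
    [0,0,2],
    [0,0,1],
    [0,0,0],
    [0,0,0],
    [0,0,0],
    [0,0,0],
    [0,0,0],
    [0,0,0],
    [0,0,0],
  ],
  turn=[
    [0,0,0],
    [0,0,0],
    [0,0,0],
    [0,0,0],
    [0,0,0],
    [0,0,0],
    [0,0,0],
    [0,0,0],
    [0,0,0],
    [0,0,0],
    [0,0,0],
    [0,0,0],
  ],
  force=30,
)

```text
time_s: 21.22
position: [0.6251, -0.2979, 0.0025]
tool_rot: [[1.0, 0.021, 0.004], [0.021, -1.0, -0.002], [0.004, 0.002, -1.0]]
ft_force: [-0.2, 0.9, 7.1]
grip_width: 0.0448
gripper_force: 31.0
```

Call:
move_arm(
  jaw=[4.2,4.2,4.2,4.2,4.2,4.2,4.2,4.2,4.2],
  dp=[
    [0,0,-0.5],
    [0,0,-1.5],
    [0,0,-3],
    [0,0,-3],
    [0,0,-4],
    [0,0,-4],
    [0,0,-2],
    [0,0,0],
    [0,0,0],
  ],
  turn=[
    [0,0,0],
    [0,0,0],
    [0,0,0],
    [0,0,0],
    [0,0,0],
    [0,0,0],
    [0,0,0],
    [0,0,0],
    [0,0,0],
  ],
)

```text
time_s: 21.97
position: [0.6241, -0.2976, 0.1816]
tool_rot: [[1.0, 0.021, 0.002], [0.021, -1.0, -0.002], [0.002, 0.002, -1.0]]
ft_force: [0.3, 0.0, -1.9]
grip_width: 0.0444
gripper_force: 30.9
```

```bash
python3 look.py 7 balm_tin; python3 to.py .5565 -.042 .18 1.2
```

```text
scene grip (array([491.2, -23. ]), array([155.3,  23.9]), 14.7)
scene pad (array([556.5, -39.1]), array([163.9, 142.6]), 1.2)
scene balm_tin 0.63 ztop 0.034 (array([528.7, -39.7]), array([228.6, 149.6]), 1.0)
t 22.1667 p [ 0.6235 -0.2972  0.1782] yaw 1.19 tilt [-0.0025  0.0018] q [-35.  38.  53.   0.  88.  54.] F [ 0.9  0.4 -1.1] w 0.04490333949934396
dp cm [ -6.17 -25.65  -0.18] turn -0.0
```

Call:
move_arm(
  jaw=[4.2,4.2,4.2,4.2,4.2,4.2,4.2,4.2,4.2,4.2,4.2],
  dp=[
    [-0.2,-1,0],
    [-0.6,-2.6,0],
    [-0.9,-3.6,0],
    [-0.9,-3.6,0],
    [-0.9,-3.6,0],
    [-0.9,-3.6,0],
    [-0.9,-3.6,0],
    [-0.6,-2.6,0],
    [-0.3,-1.5,1],
    [0,0,1],
    [0,0,0],
  ],
  turn=[
    [0,0,0],
    [0,0,0],
    [0,0,0],
    [0,0,0],
    [0,0,0],
    [0,0,0],
    [0,0,0],
    [0,0,0],
    [0,0,0],
    [0,0,0],
    [0,0,0],
  ],
)

```text
time_s: 23.08
position: [0.5554, -0.0408, 0.1578]
tool_rot: [[1.0, 0.022, -0.004], [0.022, -1.0, 0.001], [-0.004, -0.001, -1.0]]
ft_force: [-0.0, -0.3, -0.9]
grip_width: 0.0452
gripper_force: 30.9
```

Call:
move_arm(
  jaw=[4.2,4.2],
  dp=[
    [0,0,0.5],
    [0,0,0],
  ],
  turn=[
    [0,0,0],
    [0,0,0],
  ],
)

```text
time_s: 23.25
position: [0.5566, -0.0427, 0.1539]
tool_rot: [[1.0, 0.02, -0.001], [0.02, -1.0, 0.0], [-0.001, -0.0, -1.0]]
ft_force: [-0.1, 0.2, 0.4]
grip_width: 0.0449
gripper_force: 30.9
```

```bash
python3 to.py .5565 -.042 .1115 1.2
```

```text
t 23.25 p [ 0.5566 -0.0427  0.1539] yaw 1.12 tilt [-0.0012  0.0002] q [-17.  26.  80.  -0.  73.  72.] F [-0.1  0.2  0.4] w 0.04491962989672034
dp cm [-0.01 -0.07  4.24] turn -0.001
```

Call:
move_arm(
  jaw=[4.2,4.2,4.2,4.2,4.2,4.2,4.2],
  dp=[
    [0,0,1],
    [0,0,1.5],
    [0,0,0.8],
    [0,0,0.5],
    [0,0,0.2],
    [0,0,0],
    [0,0,0],
  ],
  turn=[
    [0,0,0],
    [0,0,0],
    [0,0,0],
    [0,0,0],
    [0,0,0],
    [0,0,0],
    [0,0,0],
  ],
)

```text
time_s: 23.83
position: [0.5569, -0.042, 0.1153]
tool_rot: [[1.0, 0.021, 0.001], [0.021, -1.0, -0.0], [0.001, 0.0, -1.0]]
ft_force: [-0.2, 0.4, -0.3]
grip_width: 0.045
gripper_force: 30.9
```

Call:
move_arm(
  jaw=[4.2,4.2,4.2,4.2],
  dp=[
    [0,0,0.2],
    [0,0,0.2],
    [0,0,0],
    [0,0,0],
  ],
  turn=[
    [0,0,0],
    [0,0,0],
    [0,0,0],
    [0,0,0],
  ],
)

```text
time_s: 24.17
position: [0.5566, -0.0418, 0.1109]
tool_rot: [[1.0, 0.021, -0.0], [0.021, -1.0, 0.0], [-0.0, -0.0, -1.0]]
ft_force: [0.4, -0.3, -0.4]
grip_width: 0.045
gripper_force: 30.9
```

Call:
move_arm(
  jaw=[5,6,6.5,6.5,6.5,6.5,6.5,6.5,6.5,6.5,6.5,6.5],
  dp=[
    [0,0,0],
    [0,0,0],
    [0,0,0],
    [0,0,-1],
    [0,0,-3],
    [0,0,-3],
    [0,0,-1],
    [-0.5,-2,0],
    [-1,-4,0],
    [-1,-4,0],
    [-1,-4,0],
    [-1,-3,0],
  ],
  turn=[
    [0,0,0],
    [0,0,0],
    [0,0,0],
    [0,0,0],
    [0,0,0],
    [0,0,0],
    [0,0,0],
    [0,0,0],
    [0,0,0],
    [0,0,0],
    [0,0,0],
    [0,0,0],
  ],
)

```text
time_s: 25.17
position: [0.5071, 0.1296, 0.1914]
tool_rot: [[1.0, 0.021, 0.0], [0.021, -1.0, 0.0], [0.0, -0.0, -1.0]]
ft_force: [0.4, -0.4, 0.0]
grip_width: 0.0649
gripper_force: 0.0
```

```bash
python3 look.py 8 organizer tea_tin balm_tin drops_jar; python3 to.py .4665 .2475 .10 1.2
```

```text
top grip (array([488.5, -44.4]), array([144.5,  59.1]), 3.1)
top pad (array([556.6, -40.7]), array([161.7, 139.4]), 0.8)
top organizer 0.61 ztop 0.065 (array([557.6, -43.5]), array([153.1,  61.4]), 1.8)
top balm_tin 0.79 ztop 0.135 (array([555.3, -42.9]), array([44.7, 43. ]), 0.5)
top drops_jar 0.58 ztop 0.02 (array([ 446.3, -389.3]), array([ 48.1, 137.3]), 70.1)
scene grip (array([490.5, -23.2]), array([153.4,  24.1]), 14.7)
scene pad (array([555.8, -39.3]), array([161.7, 142.7]), 1.4)
scene organizer 0.91 ztop 0.062 (array([559. , -37.2]), array([ 59.5, 152. ]), 88.5)
scene tea_tin 0.71 ztop 0.109 (array([557.2, -42.2]), array([124.6,  57.3]), 1.3)
scene balm_tin 0.94 ztop 0.133 (array([557.1, -43.7]), array([44.8, 41.9]), 22.0)
scene drops_jar 0.88 ztop 0.04 (array([468.5, 247.1]), array([30.2, 29.6]), 13.1)
t 25.6667 p [0.5085 0.1263 0.1908] yaw 1.1 tilt [-0.0001 -0.0001] q [ 1. 21. 82. -0. 76. 90.] F [-0.2 -0.4  0.4] w 0.06507178676244374
dp cm [ -3.94 -12.21   9.08] turn -0.002
```

Call:
move_arm(
  jaw=[6.5,6.5,6.5,6.5,6.5,6.5,6.5,6.5],
  dp=[
    [-0.6,-2,0],
    [-1.2,-3.8,1],
    [-1.2,-3.6,2.5],
    [-0.7,-2,2.5],
    [-0.2,-0.8,2],
    [0,0,1],
    [0,0,0],
    [0,0,0],
  ],
  turn=[
    [0,0,0],
    [0,0,0],
    [0,0,0],
    [0,0,0],
    [0,0,0],
    [0,0,0],
    [0,0,0],
    [0,0,0],
  ],
)

```text
time_s: 26.33
position: [0.468, 0.245, 0.1029]
tool_rot: [[1.0, 0.02, -0.001], [0.02, -1.0, -0.0], [-0.001, 0.0, -1.0]]
ft_force: [0.1, 0.6, 0.8]
grip_width: 0.0653
gripper_force: 0.0
```

```bash
python3 to.py .467 .2475 .009 1.2
```

```text
t 26.3333 p [0.468  0.245  0.1029] yaw 1.16 tilt [-0.0006 -0.0002] q [ 15.  27.  89.  -0.  64. 104.] F [0.1 0.6 0.8] w 0.06527055957834436
dp cm [-0.09 -0.25  9.39] turn -0.001
```

Call:
move_arm(
  jaw=[6.5,6.5,6.5,6.5,6.5,6.5,3.2,3.2,3.2,3.2,3.2,3.2],
  dp=[
    [-0.1,-0.2,2],
    [0,0,2.5],
    [0,0,2.5],
    [0,0,1.6],
    [0,0,0.8],
    [0,0,0],
    [0,0,0],
    [0,0,0],
    [0,0,0],
    [0,0,0],
    [0,0,0],
    [0,0,0],
  ],
  turn=[
    [0,0,0],
    [0,0,0],
    [0,0,0],
    [0,0,0],
    [0,0,0],
    [0,0,0],
    [0,0,0],
    [0,0,0],
    [0,0,0],
    [0,0,0],
    [0,0,0],
    [0,0,0],
  ],
  force=30,
)

```text
time_s: 27.33
position: [0.4675, 0.2475, 0.0105]
tool_rot: [[1.0, 0.021, 0.003], [0.021, -1.0, 0.001], [0.003, -0.001, -1.0]]
ft_force: [0.3, -1.0, 6.9]
grip_width: 0.035
gripper_force: 29.8
```

Call:
move_arm(
  jaw=[3.2,3.2,3.2,3.2,3.2,3.2,3.2,3.2,3.2,3.2],
  dp=[
    [0,0,-0.5],
    [0,0,-2],
    [0,0,-3],
    [0,0,-3],
    [0,0,-4],
    [0,0,-4],
    [0,0,-2.5],
    [0,0,-1],
    [0,0,0],
    [0,0,0],
  ],
  turn=[
    [0,0,0],
    [0,0,0],
    [0,0,0],
    [0,0,0],
    [0,0,0],
    [0,0,0],
    [0,0,0],
    [0,0,0],
    [0,0,0],
    [0,0,0],
  ],
)

```text
time_s: 28.17
position: [0.4663, 0.2473, 0.2091]
tool_rot: [[1.0, 0.021, 0.001], [0.021, -1.0, 0.0], [0.001, -0.0, -1.0]]
ft_force: [-0.2, 0.2, -0.6]
grip_width: 0.0351
gripper_force: 30.1
```

```bash
python3 look.py 9 drops_jar; python3 to.py .557 -.042 .20 1.2
```

```text
top grip (array([487.1, -44.5]), array([141.4,  59.4]), 3.5)
top pad (array([555.9, -40.5]), array([160.3, 139.5]), 1.1)
scene grip (array([491., -23.]), array([155.4,  24.1]), 14.7)
scene pad (array([555.7, -40.2]), array([162.6, 143.6]), 2.1)
scene drops_jar 0.75 ztop 0.109 (array([557.5, -42.6]), array([124.,  58.]), 1.1)
t 28.3667 p [0.4662 0.2472 0.2078] yaw 1.19 tilt [-0.0024 -0.0006] q [ 15.  21.  80.   0.  79. 104.] F [-0.1 -0.6 -1.5] w 0.03521227892431235
dp cm [ 8.48 29.11  0.78] turn -0.0
```

View pics/scene9.png

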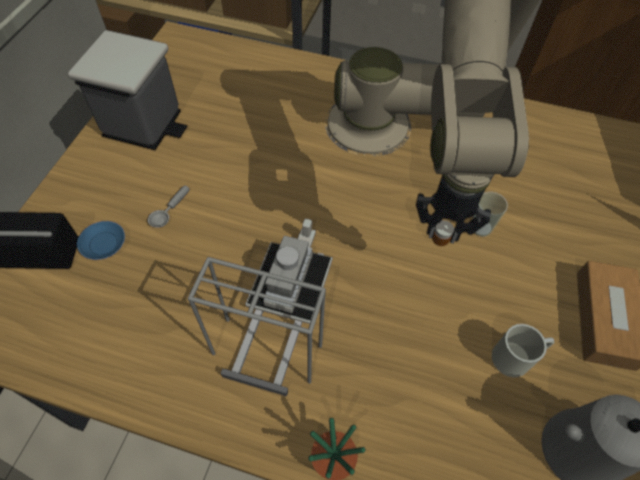

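Jar is held upright at (443,235); three-piece pile is straight at (288,265). Carry the jar to the pile.

Call:
move_arm(
  jaw=[3.2,3.2,3.2,3.2,3.2,3.2,3.2,3.2,3.2,3.2,3.2,3.2],
  dp=[
    [0.3,1,0],
    [0.8,2.6,0],
    [1,3.6,0],
    [1,3.6,0],
    [1,3.6,0],
    [1,3.6,0],
    [1,3.6,0],
    [1,3.5,0],
    [0.8,2.5,0],
    [0.4,1.3,1],
    [0,0,1],
    [0,0,0],
  ],
  turn=[
    [0,0,0],
    [0,0,0],
    [0,0,0],
    [0,0,0],
    [0,0,0],
    [0,0,0],
    [0,0,0],
    [0,0,0],
    [0,0,0],
    [0,0,0],
    [0,0,0],
    [0,0,0],
  ],
)

```text
time_s: 29.37
position: [0.5543, -0.0398, 0.186]
tool_rot: [[1.0, 0.02, -0.005], [0.02, -1.0, 0.002], [-0.005, -0.002, -1.0]]
ft_force: [0.2, 1.0, -1.3]
grip_width: 0.0355
gripper_force: 30.2
```

Call:
move_arm(
  jaw=[3.2,3.2,3.2],
  dp=[
    [0,0,0.5],
    [0,0,0],
    [0,0,0],
  ],
  turn=[
    [0,0,0],
    [0,0,0],
    [0,0,0],
  ],
)

```text
time_s: 29.62
position: [0.5554, -0.0387, 0.184]
tool_rot: [[1.0, 0.022, -0.0], [0.022, -1.0, 0.0], [-0.0, -0.0, -1.0]]
ft_force: [-0.4, -0.3, -0.6]
grip_width: 0.0353
gripper_force: 30.2
```

```bash
python3 to.py .557 -.0425 .1435 1.2
```

```text
t 29.6167 p [ 0.5554 -0.0387  0.184 ] yaw 1.29 tilt [-0.0002  0.0002] q [-16.  25.  78.   0.  77.  73.] F [-0.4 -0.3 -0.6] w 0.03531314682569699
dp cm [0.15 0.38 4.05] turn 0.001
```

Call:
move_arm(
  jaw=[3.2,3.2,3.2,3.2,3.2,3.2,3.2],
  dp=[
    [0.1,0.4,0.6],
    [0,0,1.5],
    [0,0,1],
    [0,0,0.5],
    [0,0,0.2],
    [0,0,0],
    [0,0,0],
  ],
  turn=[
    [0,0,0],
    [0,0,0],
    [0,0,0],
    [0,0,0],
    [0,0,0],
    [0,0,0],
    [0,0,0],
  ],
)

```text
time_s: 30.2
position: [0.5569, -0.0439, 0.1463]
tool_rot: [[1.0, 0.021, 0.001], [0.021, -1.0, -0.0], [0.001, 0.0, -1.0]]
ft_force: [0.3, 0.5, 0.2]
grip_width: 0.0351
gripper_force: 30.2
```

Call:
move_arm(
  jaw=[3.2,3.2,3.2,3.2],
  dp=[
    [0,-0.1,0.15],
    [0,0,0.15],
    [0,0,0],
    [0,0,0],
  ],
  turn=[
    [0,0,0],
    [0,0,0],
    [0,0,0],
    [0,0,0],
  ],
)

```text
time_s: 30.53
position: [0.5567, -0.0428, 0.143]
tool_rot: [[1.0, 0.021, 0.0], [0.021, -1.0, -0.0], [0.0, 0.0, -1.0]]
ft_force: [0.5, 0.0, -0.6]
grip_width: 0.0352
gripper_force: 30.2
```

Call:
move_arm(
  jaw=[4,5,5.5,5.5,5.5,5.5,5.5,5.5,5.5,5.5,5.5],
  dp=[
    [0,0,0],
    [0,0,0],
    [0,0,0],
    [0,0,-1],
    [0,0,-3],
    [0,0,-3],
    [0,0,-1],
    [-2,0,0],
    [-4,0,0],
    [-4,0,0],
    [-3,0,0],
  ],
  turn=[
    [0,0,0],
    [0,0,0],
    [0,0,0],
    [0,0,0],
    [0,0,0],
    [0,0,0],
    [0,0,0],
    [0,0,0],
    [0,0,0],
    [0,0,0],
    [0,0,0],
  ],
)

```text
time_s: 31.45
position: [0.4242, -0.0451, 0.2235]
tool_rot: [[1.0, 0.021, -0.0], [0.021, -1.0, -0.0], [-0.0, 0.0, -1.0]]
ft_force: [0.9, -0.6, 0.3]
grip_width: 0.0551
gripper_force: 0.0
```

```bash
python3 look.py 10 organizer tea_tin balm_tin drops_jar; python3 to.py .428 -.042 .13 1.2
```

```text
top pad (array([599.5, -39.4]), array([ 72.3, 138.9]), 1.7)
top organizer 0.4 ztop 0.065 (array([616.2, -14.1]), array([34.3,  5.4]), 0.0)
top tea_tin 0.8 ztop 0.112 (array([594.1, -43.6]), array([49.7, 54.6]), 0.4)
scene grip (array([490.7, -23.1]), array([156.8,  24.1]), 14.7)
scene pad (array([555.9, -39.4]), array([161.5, 142.4]), 1.4)
scene organizer 0.55 ztop 0.065 (array([557. , -40.3]), array([154.8,  61.2]), 1.2)
scene tea_tin 0.89 ztop 0.109 (array([556.4, -42.8]), array([127. ,  57.8]), 0.6)
scene balm_tin 0.56 ztop 0.132 (array([571.9, -36.6]), array([15.6, 37.2]), 18.2)
scene drops_jar 0.71 ztop 0.173 (array([555.6, -43. ]), array([32.4, 33.7]), 69.3)
t 31.95 p [ 0.4273 -0.0455  0.2228] yaw 1.21 tilt [-0.0004  0.0002] q [-22.  10.  93.   0.  77.  67.] F [ 0.7 -0.3 -0.1] w 0.05486333850300545
dp cm [ 0.08 -0.35  9.28] turn 0.0
```

View pics/scene10.png

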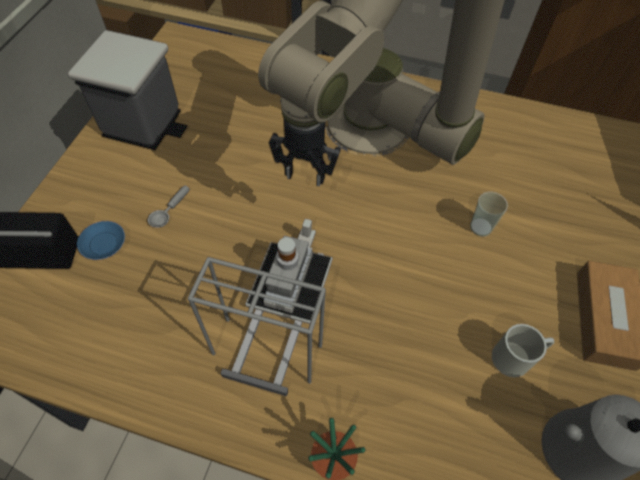

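The four-piece pile stands straight on the pulled-out carriage at (288,262). Now grip the post gently.

Call:
move_arm(
  jaw=[5,5,5,5,5,5,5,5,5],
  dp=[
    [0.1,-0.4,2],
    [0,0,3],
    [0,0,3],
    [0,0,3],
    [0,0,3],
    [0,0,2.5],
    [0,0,1.3],
    [0,0,0],
    [0,0,0],
  ],
  turn=[
    [0,0,0],
    [0,0,0],
    [0,0,0],
    [0,0,0],
    [0,0,0],
    [0,0,0],
    [0,0,0],
    [0,0,0],
    [0,0,0],
  ],
  force=25,
)

```text
time_s: 32.7
position: [0.4278, -0.0415, 0.0447]
tool_rot: [[1.0, 0.021, -0.001], [0.021, -1.0, 0.0], [-0.001, -0.001, -1.0]]
ft_force: [0.0, -0.4, 1.5]
grip_width: 0.0504
gripper_force: 0.0
```

```bash
python3 to.py .428 -.0407 .045 1.2
```

```text
t 32.7 p [ 0.4278 -0.0415  0.0447] yaw 1.2 tilt [-0.0013  0.0005] q [-21.  25. 108.  -0.  47.  67.] F [ 0.  -0.4  1.5] w 0.05041953545468361
dp cm [ 0.02 -0.08 -0.03] turn 0.0
```

Call:
move_arm(
  jaw=[4,3.2,2.6,2.3,2.0,1.7,1.4,1.2,1.2,1.2,1.2],
  dp=[
    [0,-0.05,0],
    [0,0,0],
    [0,0,0],
    [0,0,0],
    [0,0,0],
    [0,0,0],
    [0,0,0],
    [0,0,0],
    [0,0,0],
    [0,0,0],
    [0,0,0],
  ],
  turn=[
    [0,0,0],
    [0,0,0],
    [0,0,0],
    [0,0,0],
    [0,0,0],
    [0,0,0],
    [0,0,0],
    [0,0,0],
    [0,0,0],
    [0,0,0],
    [0,0,0],
  ],
)

```text
time_s: 33.62
position: [0.4279, -0.0415, 0.0454]
tool_rot: [[1.0, 0.021, 0.001], [0.021, -1.0, -0.001], [0.001, 0.001, -1.0]]
ft_force: [-1.7, -4.1, 7.0]
grip_width: 0.0179
gripper_force: 24.7
```

```bash
python3 look.py 11 organizer tea_tin balm_tin drops_jar
```

```text
top pad (array([570.4, -40.5]), array([133.8, 139.3]), 0.7)
top tea_tin 0.88 ztop 0.112 (array([561.4, -45. ]), array([114.2,  56.9]), 0.4)
top balm_tin 0.61 ztop 0.086 (array([571.9, 458. ]), array([78.5, 82.7]), 70.0)
top drops_jar 0.6 ztop 0.175 (array([555., -46.]), array([30.9, 34. ]), 63.7)
scene grip (array([491. , -25.1]), array([154.7,  27.8]), 17.6)
scene pad (array([556. , -39.9]), array([163. , 142.5]), 2.1)
scene organizer 0.86 ztop 0.064 (array([560.7, -40.8]), array([147.2,  62.7]), 1.1)
scene tea_tin 0.7 ztop 0.109 (array([557.3, -42.7]), array([126.2,  57.8]), 0.9)
scene balm_tin 0.61 ztop 0.133 (array([564.7, -38.2]), array([27.7, 44.1]), 27.8)
scene drops_jar 0.9 ztop 0.172 (array([555.8, -43. ]), array([35.7, 32.3]), 19.1)
```

Call:
move_arm(
  jaw=[1.2,1.2,1.2,1.2,1.2,1.2,1.2,1.2,1.2,1.2,1.2,1.2],
  dp=[
    [0.05,0,0],
    [0.1,0,0],
    [0.15,0,0],
    [0.2,0,0],
    [0.25,0,0],
    [0.3,0,0],
    [0.3,0,0],
    [0.3,0,0],
    [0.3,0,0],
    [0.3,0,0],
    [0.3,0,0],
    [0.3,0,0],
  ],
  turn=[
    [0,0,0],
    [0,0,0],
    [0,0,0],
    [0,0,0],
    [0,0,0],
    [0,0,0],
    [0,0,0],
    [0,0,0],
    [0,0,0],
    [0,0,0],
    [0,0,0],
    [0,0,0],
  ],
)

```text
time_s: 35.12
position: [0.4562, -0.0408, 0.0455]
tool_rot: [[1.0, 0.021, 0.0], [0.021, -1.0, -0.001], [0.0, 0.001, -1.0]]
ft_force: [-3.6, -5.0, 7.6]
grip_width: 0.0177
gripper_force: 24.8
```

Call:
move_arm(
  jaw=[1.2,1.2,1.2,1.2,1.2,1.2,1.2,1.2,1.2,1.2,1.2,1.2],
  dp=[
    [0.3,0,0],
    [0.3,0,0],
    [0.3,0,0],
    [0.3,0,0],
    [0.3,0,0],
    [0.3,0,0],
    [0.3,0,0],
    [0.3,0,0],
    [0.3,0,0],
    [0.3,0,0],
    [0.3,0,0],
    [0.3,0,0],
  ],
  turn=[
    [0,0,0],
    [0,0,0],
    [0,0,0],
    [0,0,0],
    [0,0,0],
    [0,0,0],
    [0,0,0],
    [0,0,0],
    [0,0,0],
    [0,0,0],
    [0,0,0],
    [0,0,0],
  ],
)

```text
time_s: 36.12
position: [0.4921, -0.04, 0.0455]
tool_rot: [[1.0, 0.021, 0.0], [0.021, -1.0, -0.001], [0.0, 0.001, -1.0]]
ft_force: [-3.0, -3.2, 6.8]
grip_width: 0.0176
gripper_force: 24.8
```

Call:
move_arm(
  jaw=[1.2,1.2,1.2,1.2,1.2,1.2,1.2,1.2,1.2,1.2,1.2,1.2],
  dp=[
    [0.3,0,0],
    [0.3,0,0],
    [0.3,0,0],
    [0.3,0,0],
    [0.3,0,0],
    [0.3,0,0],
    [0.3,0,0],
    [0.3,0,0],
    [0.3,0,0],
    [0.3,0,0],
    [0.3,0,0],
    [0.3,0,0],
  ],
  turn=[
    [0,0,0],
    [0,0,0],
    [0,0,0],
    [0,0,0],
    [0,0,0],
    [0,0,0],
    [0,0,0],
    [0,0,0],
    [0,0,0],
    [0,0,0],
    [0,0,0],
    [0,0,0],
  ],
)

```text
time_s: 37.12
position: [0.5281, -0.0392, 0.0455]
tool_rot: [[1.0, 0.021, -0.0], [0.021, -1.0, -0.001], [-0.0, 0.001, -1.0]]
ft_force: [-3.6, -2.6, 6.9]
grip_width: 0.0174
gripper_force: 24.7
```

```bash
python3 look.py 12 organizer tea_tin balm_tin drops_jar; python3 to.py .568 -.038 .045 1.2
```

```text
top pad (array([686.4, -37.9]), array([ 98.8, 137. ]), 0.6)
top tea_tin 0.8 ztop 0.112 (array([672.4, -42.1]), array([93.5, 57.7]), 0.5)
top drops_jar 0.72 ztop 0.175 (array([654.5, -42.9]), array([31.9, 33.9]), 43.5)
scene grip (array([534.2, -40.1]), array([33.4, 17.3]), 40.2)
scene pad (array([656.5, -37.3]), array([162.2, 141.7]), 0.8)
scene organizer 0.78 ztop 0.063 (array([658.2, -38.7]), array([153.7,  62.4]), 1.1)
scene tea_tin 0.68 ztop 0.109 (array([661.4, -40. ]), array([117.2,  57.8]), 0.5)
scene balm_tin 0.45 ztop 0.133 (array([665.3, -34.2]), array([24.8, 45.3]), 36.3)
scene drops_jar 0.38 ztop 0.085 (array([577.7, 458.7]), array([79.2, 82.2]), 75.9)
t 37.6167 p [ 0.5286 -0.0392  0.0455] yaw 1.19 tilt [ 0.0017 -0.0006] q [-17.  32.  92.  -0.  56.  72.] F [ 0.9 -2.6  5.2] w 0.01743323325012986
dp cm [ 3.94 -0.04  0.05] turn -0.0
```

Call:
move_arm(
  jaw=[1.2,1.2,1.2,1.2,1.2,1.2,1.2,1.2,1.2,1.2,1.2,1.2],
  dp=[
    [0.1,0,0],
    [0.2,0,0],
    [0.3,0,0],
    [0.3,0,0],
    [0.3,0,0],
    [0.3,0,0],
    [0.3,0,0],
    [0.3,0,0],
    [0.3,0,0],
    [0.3,0,0],
    [0.3,0,0],
    [0.3,0,0],
  ],
  turn=[
    [0,0,0],
    [0,0,0],
    [0,0,0],
    [0,0,0],
    [0,0,0],
    [0,0,0],
    [0,0,0],
    [0,0,0],
    [0,0,0],
    [0,0,0],
    [0,0,0],
    [0,0,0],
  ],
)

```text
time_s: 38.62
position: [0.5609, -0.0385, 0.0454]
tool_rot: [[1.0, 0.021, -0.0], [0.021, -1.0, -0.001], [-0.0, 0.001, -1.0]]
ft_force: [-2.9, -2.9, 7.4]
grip_width: 0.0177
gripper_force: 24.9
```

Call:
move_arm(
  jaw=[1.2,1.2,1.2,1.2,1.2,1.2,1.2,1.2,1.2],
  dp=[
    [0.2,0,0],
    [0.15,0,0],
    [0.1,0,0],
    [0.1,0,0],
    [0.05,0,0],
    [0.05,0,0],
    [0.05,0,0],
    [0,0,0],
    [0,0,0],
  ],
  turn=[
    [0,0,0],
    [0,0,0],
    [0,0,0],
    [0,0,0],
    [0,0,0],
    [0,0,0],
    [0,0,0],
    [0,0,0],
    [0,0,0],
  ],
)

```text
time_s: 39.37
position: [0.5677, -0.0384, 0.0454]
tool_rot: [[1.0, 0.021, -0.0], [0.021, -1.0, -0.001], [-0.0, 0.001, -1.0]]
ft_force: [-3.8, -3.1, 8.4]
grip_width: 0.0177
gripper_force: 25.0
```

Creep on until the stop is felt.

Call:
move_arm(
  jaw=[1.2,1.2,1.2,1.2,1.2],
  dp=[
    [0.05,0,0],
    [0.05,0,0],
    [0.05,0,0],
    [0,0,0],
    [0,0,0],
  ],
  turn=[
    [0,0,0],
    [0,0,0],
    [0,0,0],
    [0,0,0],
    [0,0,0],
  ],
)

```text
time_s: 39.78
position: [0.5677, -0.0384, 0.0454]
tool_rot: [[1.0, 0.021, -0.004], [0.021, -1.0, -0.0], [-0.004, 0.0, -1.0]]
ft_force: [-10.6, -4.2, 12.4]
grip_width: 0.0174
gripper_force: 25.6
```

Stop reached (the force rises with no motion). Back the command off, release gently, and retreat.

Call:
move_arm(
  jaw=[1.2,1.2,1.8,2.0,2.3,2.7,3.2,3.8,4.2,4.2],
  dp=[
    [-0.08,0,0],
    [0,0,0],
    [0,0,0],
    [0,0,0],
    [0,0,0],
    [0,0,0],
    [0,0,0],
    [0,0,0],
    [0,0,0],
    [0,0,0],
  ],
  turn=[
    [0,0,0],
    [0,0,0],
    [0,0,0],
    [0,0,0],
    [0,0,0],
    [0,0,0],
    [0,0,0],
    [0,0,0],
    [0,0,0],
    [0,0,0],
  ],
)

```text
time_s: 40.62
position: [0.5688, -0.038, 0.0449]
tool_rot: [[1.0, 0.021, -0.0], [0.021, -1.0, 0.0], [-0.0, -0.0, -1.0]]
ft_force: [0.7, -1.0, 0.1]
grip_width: 0.0417
gripper_force: 0.0
```

Call:
move_arm(
  jaw=[4.2,4.2,4.2,4.2,4.2,4.2,4.2,4.2,4.2,4.2],
  dp=[
    [0,0,-1],
    [0,0,-2],
    [0,0,-3],
    [0,0,-3],
    [-2,0,-2],
    [-4,0,0],
    [-4,0,0],
    [-4,0,0],
    [-2,0,0],
    [0,0,0],
  ],
  turn=[
    [0,0,0],
    [0,0,0],
    [0,0,0],
    [0,0,0],
    [0,0,0],
    [0,0,0],
    [0,0,0],
    [0,0,0],
    [0,0,0],
    [0,0,0],
  ],
)

```text
time_s: 41.45
position: [0.4052, -0.0407, 0.1557]
tool_rot: [[1.0, 0.02, -0.001], [0.02, -1.0, 0.0], [-0.001, -0.0, -1.0]]
ft_force: [-0.9, -0.2, 0.3]
grip_width: 0.0416
gripper_force: 0.0
```

```bash
python3 look.py 13 organizer tea_tin balm_tin drops_jar
```

```text
top grip (array([563. , -41.1]), array([14. , 16.4]), 2.4)
top pad (array([695.9, -36.4]), array([162.4, 140. ]), 0.5)
top organizer 0.67 ztop 0.019 (array([ 444.3, -401.6]), array([ 48.6, 137.7]), 86.7)
top tea_tin 0.71 ztop 0.112 (array([696. , -40.7]), array([124. ,  55.3]), 0.4)
top balm_tin 0.23 ztop 0.266 (array([716.8, -37.1]), array([ 90.1, 217.7]), 1.2)
top drops_jar 0.62 ztop 0.175 (array([691.4, -41. ]), array([28.6, 32.3]), 0.5)
scene grip (array([563.4, -38.3]), array([16.9, 13. ]), 80.7)
scene pad (array([695.4, -36.5]), array([160.5, 142.2]), 1.2)
scene organizer 0.67 ztop 0.063 (array([703., -38.]), array([142.1,  63.3]), 1.0)
scene tea_tin 0.65 ztop 0.033 (array([674.3, -36.6]), array([216.3, 150.1]), 1.2)
scene balm_tin 0.75 ztop 0.132 (array([703.9, -30. ]), array([20.5, 42.8]), 52.9)
scene drops_jar 0.89 ztop 0.173 (array([695. , -38.8]), array([32.6, 31.2]), 7.6)
```

View pics/scene13.png

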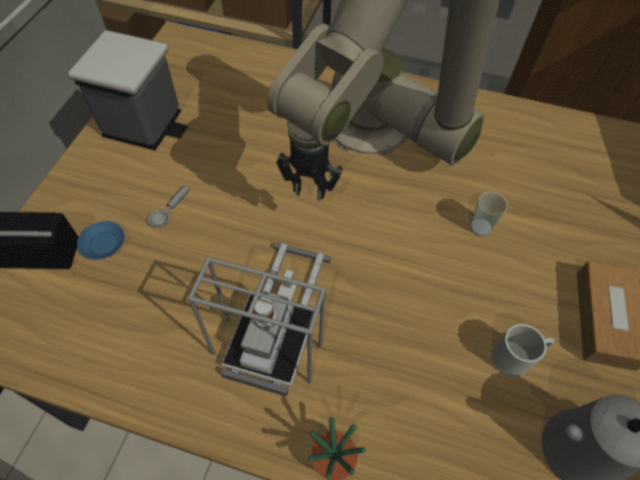

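The carriage is home, with the pad 139.6 mm from its pulled-out place. The pile stands upright under the bridge at (263,325), and tumbler, mug and saucer haven't moved.

```bash
python3 -c "
from rig import ticket
print(ticket.close_job())"
```

```text
the job is handed in; nothing more can be done
None
```

I handed the job in: organizer, tea tin, balm tin and drops jar stand in one centred upright pile on the carriage, pushed home to its stop under the bridge. No soap carton was found on the ledge, and the hand-in returned no verdict.

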